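# Pack the paint tube and close the storage case

### The arm

A 7-joint arm with a two-finger parallel gripper is mounted at the origin on the work surface; the furniture and walls round the work are solid. World frame = base frame: x ahead of the robot, y to its left, z up, the work surface at z = 0. Lengths are in m, angles in rad, forces in N, time in s.
With the tool pointing down it reaches from about 0.425 to 0.825 m from the base axis. Payload 3.6 kg.
Tool frame: the origin (TCP) lies where the fingers leave the gripper's body, on its centre line; the fingertips stand 84 mm ahead of it and the grasp point (between the pads) lies 65 mm ahead of it; z points along the fingers, y is the line along which they close (so a half turn about z gives the same grasp; the last joint's range is limited). The gripper opens to 93 mm and grips with 3 to 60 N. Pads are 15 mm wide; open, the fingers measure 128 mm over their backs; the gripper's body (75 mm by 188 mm) begins 65 mm behind the grasp point.
Start: joints at [1.188, 0.615, -0.013, 1.423, 0.008, 1.103, -0.04], TCP at [0.226, -0.609, 0.303] pointing down, gripper open.
Joint ranges: [-3.12, 3.12], [-0.3, 2.06], [-1.34, 1.32], [0.26, 2.42], [-1.36, 4.5], [0.01, 1.98], [-2.84, 2.84]. Speed limits (rad/s): [2.79, 2.79, 3.14, 3.14, 3.14, 3.14, 3.14].

### API

Orientations are given as a rotation vector (axis times angle).
In Python, from workcell import ctrl, cams, boxes_of, tip_of gives the robot as it stands.
- The arm moves only by the tool servo_tool, never from a script. Its argument "rows" is a list of rows, each an object of numbers: "dx", "dy", "dz": the shift along the tool's x, y, z in m; "rx", "ry", "rz": the turn, a rotation vector about the tool's x, y, z in rad. A call has 1 to 8 rows; each row shifts and turns the commanded pose from where the row before left it, along the tool's axes as they then stand; what a row does not reach is not made up. A row lasts 1/8 s, in which the tool goes at most 62.5 mm and 10.7 degrees, less where a joint would pass 70% of its speed; a pose out of reach is approached as far as the arm can. A call is refused whole if a number of a shift passes 0.0625 or a number of a turn 0.188, either way. A call with a gripper value outside its range is refused whole. "claw" is the gripper command: -1 is fully open, 1 is shut, values between are in proportion, set as the call begins (left out, the last holds). The fingers move at their own pace and stop on an object; "force" is the grip in N (left out, the last holds). Time passes only in rows, so rows that do not move let the fingers close. It gives the time, the measured TCP pose, the force, the opening and the grip force at its end, in the units of the state.
- ctrl.observe(): the state, without advancing time (a new reading comes with each control period).
- cams.read_camera(name): name is "scene" or "top"; returns a dict with "image" (400x640x3 uint8, red, green, blue), "range_z" (400x640 float32, m along the optical axis (not along the pixel's ray), 0 where there is no reading), "camera_matrix" (3x3 intrinsics, pixels), "R" (3x3) and "t" (3): a world point X has camera coordinates R X + t. Camera axes: x right, y down, z forward; pixel columns grow to the right and rows downward; lengths in m; the calibration is good to about 2 mm. A picture is of the moment at which its call begins.
- ctrl.sign_off(): hands the job in; it is judged then, once.
Trained networks look in the newest picture that a camera, given by its name, has taken for a name from the list of things; names that differ only in an ending like _2 or _b are one class to them, and where a whole thing is asked for, a point or a joint stands for the part that bears it (a point fixed in the world has none). Each returns a list of dicts, best first, with "conf" (0 to 1); they miss things now and then, are a little off and sometimes report something else, mostly with a low value. They report only what shows in the picture. A call takes as long as a camera call. They do not tell look-alikes from the thing itself.
- boxes_of(name, camera): "box" ([left, top, width, height] in pixels, round what is visible of it).
- tip_of(name, camera): "point" ([column, row] in pixels: a listed point, or the origin of a listed thing).
The state is a dict: "clock": time; "joints": joint angles; "qd": joint speeds; "effort": joint torques, N m; "ee_pos": TCP position; "tool_rot": TCP orientation; "ft_force": force on the tool from outside, world axes, zero at the start; "ft_torque": the same for the moment, N m; "opening": finger opening in m; "finger_force": force on a finger pad.
Only numpy, scipy, OpenCV 4.12 (cv2) and the standard library are available. Lean on these libraries where they do the work, as an engineer would, in place of code of your own. Each camera call takes 0.05 s, during which the arm holds its last target. There are 200 camera calls.

### The job

Lay the white paint tube flat inside the grey storage case under its half-open lid, setting it down rather than dropping it in; the lid leaves room for a hand only from the latch side. Then press the lid fully shut, and last fold the orange front latch up until it is closed against the front of the lid. Leave the brown paint tube, the beaker, the round tin and the petri dish where they are.

Things in the scene. Friction and masses are not known exactly. Their poses are not given: they have to be found in the camera images.
- tube_mid (a point): Centre (half-way up) of the white paint tube with a white cap, 108 mm long, at most 28 mm wide and 24 mm high, 45 g, lying flat, roughly across the robot's view, cap to the robot's left (towards the case). The point is 12 mm above what it lies on, half-way along. Its y axis runs along the tube to the cap, z up. Pinch it across its width at this point.
- case: Grey case, fixed to the bench. Origin: centre of its underside; x from its front (with the latch, facing the robot's right) to its back, y to its left, z up. Outside 130 (x) x 144 (y) mm, walls and floor 3 mm. Side and back walls 34 mm high, front wall only 20 mm. A clear lid with grey frame is hinged on the back wall: hinge axis along y at x = 65, z = 37 mm in this frame.
- case_floor (a point): Centre of the case's inner floor (124 x 138 mm), 3 mm above the bench; axes as the case's. The open lid hangs over it: reach in from the front with the hand leaning back (towards the case's -x) by about 35 degrees, fingers pointing forward and down. Take the tube off the bench with the same lean, back towards its tail, so that it ends flat.
- lid (a joint): Opening angle of the lid in rad: 0 shut, starts half open (about 0.85 to 1.0), stop at 1.05. Stiff hinge: it stays where it is left and takes about 1 N at its front edge to push down.
- lid_front (a point): Middle of the lid's front edge on its outer (upper) face, 133 mm from the hinge; its x axis runs along the lid to the hinge. The lid is 4 mm thick with a 15 mm skirt at this edge. With the lid shut the upper face is 38 mm above the bench.
- latch (a joint): Angle of the orange latch in rad: 0 closed (upright, its hook over the lid's front edge), grows as it leans out to the front; starts about 0.55 to 0.72. Stiff, stays where it is left; about 1 N pushes it up and in (a hand leaning back by some 20 degrees does this and the lid well). It cannot stop the lid from closing.
- latch_top (a point): Top outer edge of the orange latch flap, in the middle of its width. The flap is 50 mm wide (y), 3 mm thick and reaches 32 mm above its pivot; the pivot runs along y at x = -70.5, z = 10 mm in the case's frame. When closed, its outer face stands at x = -72 mm.
- umber: Brown-banded paint tube with a black cap, 108 mm long, lying on the bench; leave alone. Origin at the centre of its underside.
- beaker: Beaker with tea-coloured contents, 45 mm wide, 57 mm high; leave alone. Origin at the centre of its underside.
- tin: Round aluminium tin, 47 mm wide, 21 mm high; leave alone. Origin at the centre of its underside.
- petri: Petri dish, 54 mm wide, 13 mm high; leave alone. Origin at the centre of its underside.
Things that resemble listed ones, but are neither listed nor needed, are in the scene too. Leave any turquoise look-alike of the part that bears tube_mid alone.

How it is judged:
On the way, in this order (a step that is already met when the one before it is completed fails the run):
1. the white tube lies flat inside the case, let go, with the lid still open (x of tube_mid in the frame of case between -0.03 and 0.03 m and y of tube_mid in the frame of case between -0.06 and 0.06 m and z of tube_mid in the frame of case between 0.004 and 0.026 m and contact force between the fingers and tube below 0.1 N and angle between tube_mid's own z axis and vertical below 0.35 rad and value of joint lid above 0.3 rad), for 0.2 s.
2. the lid is shut, with the latch still open (value of joint lid below 0.06 rad and value of joint latch above 0.2 rad), for 0.1 s.
3. the latch is closed (value of joint lid below 0.06 rad and value of joint latch below 0.12 rad), for 0.2 s.
At the end, for the whole second after the job is handed in: The white tube lies flat (within 20 degrees) and still inside the case, its centre within 30 mm of the case's middle front to back and 60 mm sideways; the lid is shut to within 0.06 rad and the latch to within 0.12 rad (all of step 3 and x of tube_mid in the frame of case between -0.03 and 0.03 m and y of tube_mid in the frame of case between -0.06 and 0.06 m and z of tube_mid in the frame of case between 0.004 and 0.026 m and contact force between the fingers and tube below 0.1 N and linear speed of tube below 0.02 m/s and angle between tube_mid's own z axis and vertical below 0.35 rad); the robot touches nothing.
It fails at once if the brown paint tube is moved more than 25 mm (distance of umber from where it was at the start of the episode above 0.025 m).
It fails at once if the beaker is moved more than 25 mm (distance of beaker from where it was at the start of the episode above 0.025 m).
It fails at once if the round tin is moved more than 25 mm (distance of tin from where it was at the start of the episode above 0.025 m).
It fails at once if the petri dish is moved more than 25 mm (distance of petri from where it was at the start of the episode above 0.025 m).
It fails at once if the tube is let go with its centre more than 60 mm above the bench (height (world z) of tube_mid above 0.06 m and contact force between the fingers and tube below 0.1 N).
It also fails if it takes over 58 s, if anything falls off the work surface, if the arm or the gripper's body presses on something with over 40 N, if the wrist force passes 120 N, or if a joint passes its speed limit or range.

## Working session

There is one attempt and no reset: what is moved stays moved. The work goes in short steps, Python scripts to look and compute and a tool call to move; the robot and the scene stay as the last step left them, time stands still between calls to the robot, and variables do not carry over. Pictures are saved under pics/ and viewed, at most 10 in all, crops included, and the job is handed in when it is done.

Besides the shell and the picture viewer there is one more tool, called after "Call:" as name([rows], argument=value, ...), one row to a line, values as JSON. servo_tool: Moves the arm, as the interface text tells. Its arguments: {"type":"object","properties":{"rows":{"type":"array"},"claw":{"type":"number"},"force":{"type":"number"}},"required":["rows"]}

```bash
ls; mkdir -p pics; cat > h.py <<'E'
import numpy as np, cv2
from scipy.spatial.transform import Rotation as Ro
from workcell import ctrl, cams, boxes_of, tip_of
def cam(n): return cams.read_camera(n)
def world(c,u,v,d=None):
    if d is None:
        p=c["range_z"][int(v)-1:int(v)+2,int(u)-1:int(u)+2]; d=np.median(p[p>0])
    k=np.linalg.inv(c["camera_matrix"])@[u,v,1]
    return c["R"].T@(k*d-c["t"])
def onplane(c,u,v,z):
    k=c["R"].T@np.linalg.inv(c["camera_matrix"])@[u,v,1]; o=-c["R"].T@c["t"]
    return o+k*(z-o[2])/k[2]
def save(c,name,box=None,s=1):
    im=c["image"][...,::-1]
    if box: x,y,w,h=box; im=im[y:y+h,x:x+w]
    cv2.imwrite("pics/"+name,cv2.resize(im,None,fx=s,fy=s,interpolation=cv2.INTER_CUBIC))
E
python3 - <<'E'
from h import *
np.set_printoptions(precision=4,suppress=True)
s=ctrl.observe();print(s["clock"],s["ee_pos"],s["tool_rot"],s["opening"])
ims=[]
for n in("top","scene"):
    c=cam(n); save(c,n+"0.png",s=1.25)
    print(n,"campos",-c["R"].T@c["t"])
    for t in("tube_mid","case","case_floor","lid_front","latch_top","umber","beaker","tin","petri"):
        for r in tip_of(t,n)[:3]:
            try:w=world(c,*r["point"])
            except Exception as e:w=None
            print(t,round(r["conf"],2),np.round(r["point"],1),w)
E
```

```text
pics
0.0 [ 0.2262 -0.6087  0.3016] [-3.0895 -0.5556  0.0008] 0.09269355802172251
top campos [ 0.4087 -0.0185  0.9029]
tube_mid 0.84 [400.2 193.8] [ 0.5397 -0.2138  0.0183]
tube_mid 0.63 [424.5 249.9] [ 0.4079 -0.2709  0.0192]
case 0.56 [289.7 213.4] [0.4772 0.0409 0.1188]
case_floor 0.65 [294.4 214.3] [0.4741 0.0299 0.136 ]
lid_front 0.67 [298.1 207.6] [0.4875 0.0225 0.1411]
latch_top 0.8 [333.6 207.3] [ 0.505  -0.0558  0.0011]
umber 0.63 [210.5 205.3] [0.4837 0.1895 0.179 ]
umber 0.35 [331.4 208.1] [ 0.4992 -0.0492  0.0359]
beaker 0.62 [369.9 258. ] [ 0.3861 -0.1421  0.0209]
tin 0.62 [356.7 146.9] [ 0.6512 -0.1078  0.0206]
petri 0.92 [235.5 240.6] [0.4191 0.1753 0.0061]
petri 0.54 [298.3 207.8] [0.4871 0.0221 0.1411]
scene campos [0.003  0.331  0.7624]
tube_mid 0.9 [434.9 202.3] [ 0.4089 -0.2648  0.0154]
tube_mid 0.8 [383.9 179.7] [ 0.5347 -0.2177  0.0159]
case 0.89 [306.2 246.6] [0.4397 0.0718 0.076 ]
case 0.74 [309.9 200.3] [0.4872 0.028  0.1408]
case_floor 0.6 [305.6 247.4] [0.4401 0.0731 0.074 ]
lid_front 0.72 [307.1 197.3] [0.4966 0.0283 0.1413]
latch_top 0.51 [332.2 214.5] [0.4364 0.0112 0.1346]
umber 0.84 [218.9 289.9] [0.492  0.2485 0.0146]
beaker 0.55 [401.4 232.7] [ 0.3804 -0.1324  0.0292]
tin 0.66 [320.2 173.3] [ 0.6412 -0.1023  0.0202]
petri 0.76 [267.1 307.9] [0.4077 0.1886 0.0037]
```

View pics/top0.png

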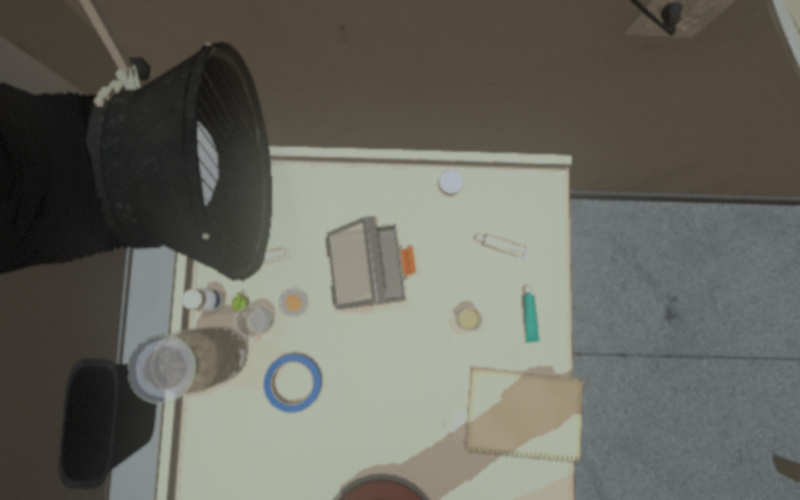

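View pics/scene0.png

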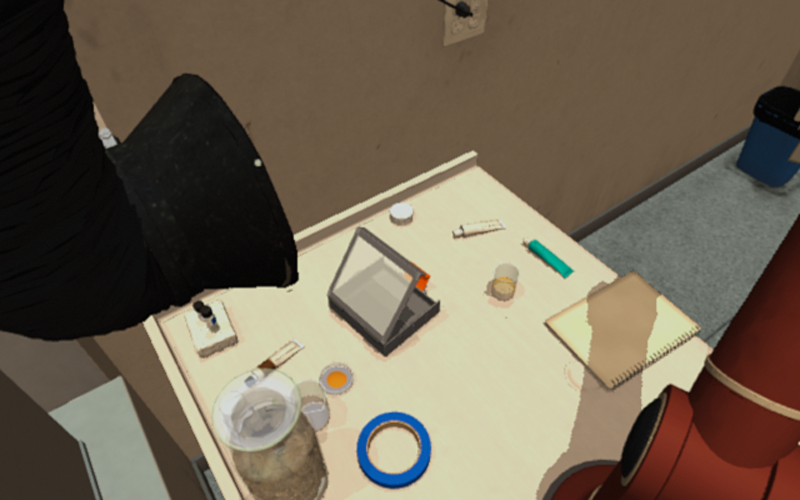

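The top view shows the white tube at (400,196) of the 640-wide image, with the turquoise look-alike at (424,252). The case is near (293,212) with its latch at (326,209). The umber tube, tin and beaker also show, and a black hood hangs at the upper left. The candidates for the tube are white (400,196), turquoise (424,252) and the umber tube near (218,205). White with a white cap fits the description, so I'll check it in a close crop and measure it.

```bash
python3 - <<'E'
from h import *
np.set_printoptions(precision=4,suppress=True)
C={}
for n in("top","scene"):
    c=cam(n);C[n]=c
    K=c["camera_matrix"];d=c["range_z"];v,u=np.mgrid[0:400,0:640]
    P=np.stack([(u-K[0,2])/K[0,0]*d,(v-K[1,2])/K[1,1]*d,d],-1)
    W=(P-c["t"])@c["R"]
    np.save(n+".npy",W)
    ok=d>0
    def sel(x0,x1,y0,y1,z0,z1): return W[ok&(W[...,0]>x0)&(W[...,0]<x1)&(W[...,1]>y0)&(W[...,1]<y1)&(W[...,2]>z0)&(W[...,2]<z1)]
    b=sel(.45,.6,-.2,-.1,-.02,.02);print(n,"bench z",np.median(b[:,2]))
    t=sel(.47,.6,-.30,-.15,.006,.04)
    r=cv2.minAreaRect((t[:,:2]*1000).astype(np.float32));print("tube",len(t),r,t[:,2].max())
    # hood
    h=sel(-.2,1,-.3,.6,.2,.75); print("hood",h.min(0),h.max(0), np.percentile(h,[1,5],axis=0))
    # orange
    im=c["image"].astype(int);o=ok&(im[...,0]>150)&(im[...,1]<120)&(im[...,2]<80)&(im[...,0]-im[...,1]>80)
    o&=(W[...,1]<0.05); q=W[o];print("latch",len(q),q.min(0),q.max(0),q.mean(0), cv2.minAreaRect((q[:,:2]*1000).astype(np.float32)))
    # case below
    for z0,z1 in((.012,.05),(.05,.2)):
        q=sel(.36,.62,-.08,.2,z0,z1); print("case",z0,len(q),q.min(0),q.max(0),cv2.minAreaRect((q[:,:2]*1000).astype(np.float32)))
a=C["top"]["image"][160:280,250:450,::-1];b=C["scene"]["image"][140:290,250:450,::-1]
cv2.imwrite("pics/crop1.png",cv2.resize(np.vstack([a,b]),None,fx=2.2,fy=2.2,interpolation=cv2.INTER_CUBIC))
E
```

```text
top bench z 0.00032183573181966343
tube 357 ((537.84912109375, -213.43807983398438), (99.28121185302734, 25.413925170898438), 73.34375762939453) 0.026783487968799986
hood [ 0.2711 -0.3     0.2   ] [0.862  0.5978 0.5218] [[ 0.2925 -0.2694  0.2021]
 [ 0.3488 -0.1382  0.2108]]Traceback (most recent call last):
  File "<stdin>", line 19, in <module>
    return umr_minimum(a, axis, None, out, keepdims, initial, where)
ValueError: zero-size array to reduction operation minimum which has no identity
```

```bash
python3 - <<'E'
from h import *
np.set_printoptions(precision=4,suppress=True,linewidth=200)
C={}
Q={}
for n in("top","scene"):
    c=cam(n);C[n]=c
    K=c["camera_matrix"];d=c["range_z"];v,u=np.mgrid[0:400,0:640]
    P=np.stack([(u-K[0,2])/K[0,0]*d,(v-K[1,2])/K[1,1]*d,d],-1)
    W=(P-c["t"])@c["R"];np.save(n+".npy",W)
    ok=d>0
    def sel(x0,x1,y0,y1,z0,z1): return W[ok&(W[...,0]>x0)&(W[...,0]<x1)&(W[...,1]>y0)&(W[...,1]<y1)&(W[...,2]>z0)&(W[...,2]<z1)]
    t=sel(.47,.6,-.30,-.15,.006,.04)
    print(n,"tube",len(t),cv2.minAreaRect((t[:,:2]*1000).astype(np.float32)),t[:,2].max())
    h=sel(.3,1,0,.7,.2,.8)
    for z in np.arange(.2,.8,.05):
        q=h[(h[:,2]>=z)&(h[:,2]<z+.05)]
        if len(q)>5: print(" hood z%.2f"%z,len(q),q.min(0)[:2],q.max(0)[:2])
    hsv=cv2.cvtColor(c["image"],cv2.COLOR_RGB2HSV);o=ok&(hsv[...,0]<14)&(hsv[...,1]>150)&(hsv[...,2]>90)&(W[...,1]<.05)&(W[...,1]>-.12)&(W[...,0]>.4)&(W[...,0]<.6)
    q=W[o]; print("latch",len(q),*( (q.min(0),q.max(0),cv2.minAreaRect((q[:,:2]*1000).astype(np.float32))) if len(q) else ()))
    for z0,z1 in((.012,.05),(.05,.2)):
        q=sel(.36,.62,-.08,.2,z0,z1); print("case",z0,len(q),q.min(0),q.max(0),cv2.minAreaRect((q[:,:2]*1000).astype(np.float32)))
a=C["top"]["image"][160:280,250:450,::-1];b=C["scene"]["image"][140:290,250:450,::-1]
cv2.imwrite("pics/crop1.png",cv2.resize(np.vstack([a,b]),None,fx=2.2,fy=2.2,interpolation=cv2.INTER_CUBIC))
E
```

```text
top tube 359 ((534.9960327148438, -227.86669921875), (48.16823959350586, 125.46642303466797), 3.1848413944244385) 0.026912306922755914
 hood z0.20 9127 [0.3001 0.0011] [0.8623 0.6045]
 hood z0.25 3669 [0.4397 0.001 ] [0.8615 0.5635]
 hood z0.30 2914 [0.4427 0.1844] [0.8144 0.5231]
 hood z0.35 9561 [0.4357 0.1849] [0.7331 0.4076]
 hood z0.40 8971 [0.4376 0.1847] [0.7227 0.4049]
 hood z0.45 3213 [0.4459 0.307 ] [0.7159 0.3779]
 hood z0.50 821 [0.4803 0.3095] [0.5739 0.3325]
latch 111 [ 0.4793 -0.0462  0.0123] [ 0.5197 -0.0272  0.0453] ((499.1207580566406, -36.955772399902344), (40.187923431396484, 15.001996040344238), 9.421521186828613)
case 0.012 695 [ 0.3899 -0.0511  0.0121] [0.5649 0.1991 0.05  ] ((479.18792724609375, 80.18993377685547), (145.4036407470703, 260.98974609375), 9.530721664428711)
case 0.05 2781 [0.4084 0.0025 0.0501] [0.618  0.2    0.1997] ((501.4886169433594, 106.31031799316406), (248.61508178710938, 163.14834594726562), 71.44483947753906)
scene tube 276 ((535.461181640625, -209.38861083984375), (96.92269897460938, 24.482297897338867), 74.48243713378906) 0.02523360964
[... 234 characters left out ...]
[0.8634 0.4526]
 hood z0.45 4150 [0.4201 0.2241] [0.8637 0.4288]
 hood z0.50 3982 [0.4152 0.313 ] [0.5176 0.4032]
 hood z0.55 3806 [0.4151 0.3019] [0.5065 0.3775]
 hood z0.60 1007 [0.4175 0.3091] [0.4739 0.3522]
latch 94 [ 0.4159 -0.0686 -0.0019] [0.509  0.0243 0.1389] ((462.38214111328125, -20.634521484375), (24.999950408935547, 128.59295654296875), 51.462886810302734)
case 0.012 1198 [ 0.3872 -0.0474  0.012 ] [0.5466 0.1976 0.05  ] ((477.72705078125, 81.26961517333984), (146.43264770507812, 256.0605773925781), 9.132583618164062)
case 0.05 3570 [0.404  0.0048 0.05  ] [0.5589 0.2    0.1986] ((475.5549621582031, 105.79658508300781), (146.12355041503906, 184.83436584472656), 9.149288177490234)
```

View pics/crop1.png

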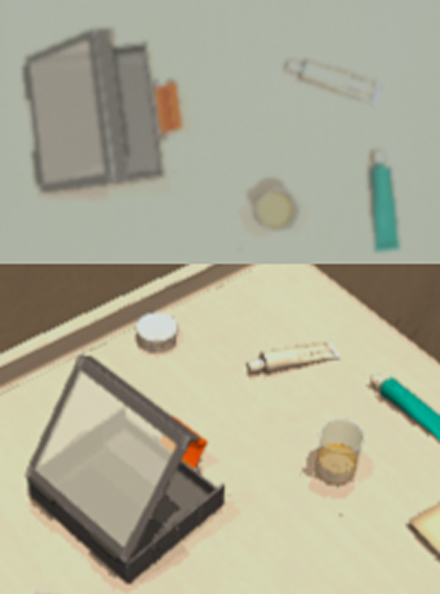

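White tube confirmed at top (400,196), cap towards the case. Next I'll measure the case frame, lid angle, latch angle and tube profile.

```bash
python3 - <<'E'
from h import *
np.set_printoptions(precision=1,suppress=True,linewidth=200)
W=np.concatenate([np.load(n+".npy").reshape(-1,3) for n in("top","scene")])
n0=400*640; src=np.r_[np.zeros(n0),np.ones(n0)]
a=np.radians(9.3); o=np.array([.484,.04])
ex=np.array([-np.sin(a),np.cos(a)]);ey=np.array([-ex[1],ex[0]])
L=np.c_[(W[:,:2]-o)@ex,(W[:,:2]-o)@ey,W[:,2]]*1000
for s in(0,1):
    M=L[(src==s)&(abs(L[:,0])<110)&(abs(L[:,1])<100)&(L[:,2]>8)&(L[:,2]<180)]
    print("src",s)
    for z in range(8,160,8):
        q=M[(M[:,2]>=z)&(M[:,2]<z+8)]
        if len(q)>3: print(z,len(q),"x",np.percentile(q[:,0],[0,5,50,95,100]),"y",np.percentile(q[:,1],[0,5,50,95,100]))
    q=M[(M[:,2]>60)&(M[:,2]<130)&(abs(M[:,1])<78)]
    pca=np.polyfit(q[:,0],q[:,2],1);print("lid slope angle",np.arctan(-pca[0]),pca)
    # long-edge yaw from side faces
    for z0,z1 in((15,34),(60,140)):
        q=M[(M[:,2]>z0)&(M[:,2]<z1)&(abs(M[:,1])<80)&(M[:,0]<70)]
        print(cv2.minAreaRect(q[:,:2].astype(np.float32)))
# tube profile
a=np.radians(74);c=np.array([.536,-.215]);u=np.array([np.cos(a),np.sin(a)]);w=np.array([u[1],-u[0]])
T=np.c_[(W[:,:2]-c)@u,(W[:,:2]-c)@w,W[:,2]]*1000
T=T[(abs(T[:,0])<70)&(abs(T[:,1])<25)&(T[:,2]>4)&(T[:,2]<40)]
for x in range(-65,70,10):
    q=T[(T[:,0]>=x)&(T[:,0]<x+10)]
    if len(q)>2: print(x,len(q),"w",np.percentile(q[:,1],[0,10,50,90,100]),"z",np.percentile(q[:,2],[50,100]))
E
```

```text
src 0
8 76 x [-74.8 -72.5 -68.8 -46.2  38.6] y [-71.3 -70.7  -4.   31.5  70.2]
16 142 x [-79.5 -77.2 -63.8 -40.1  56.4] y [-71.4 -70.7  -3.9  55.5  70. ]
24 46 x [-81.8 -80.  -68.8  24.9  39.1] y [-73.4 -71.7  -0.2  70.5  70.9]
32 156 x [-90.  -88.9 -36.9  68.8  70.2] y [-74.  -72.4   8.3  69.6  70.2]
40 207 x [-87.5 -83.8  61.7  67.6  69.1] y [-74.4 -64.7  -3.2  57.5  69. ]
48 157 x [51.1 52.  55.8 59.3 60.5] y [-73.3 -64.2  -1.   61.3  69.4]
56 146 x [44.6 45.9 49.1 52.8 54.1] y [-73.5 -66.3  -1.4  61.   68.4]
64 140 x [38.4 40.5 43.5 46.7 48. ] y [-73.  -64.7   3.2  64.4  69.4]
72 162 x [33.2 34.3 37.5 40.8 42. ] y [-73.4 -66.1  -7.4  59.4  68.4]
80 156 x [26.5 28.4 31.4 34.5 35.6] y [-73.2 -67.4  -1.3  62.9  68.8]
88 173 x [20.7 22.1 25.2 28.3 29.8] y [-74.2 -67.9   3.1  62.9  69.8]
96 163 x [14.8 15.8 19.  22.2 23.9] y [-72.4 -64.3  -5.8  61.3  68.7]
104 177 x [ 8.2  9.9 13.  16.7 18.7] y [-73.8 -66.8   2.4  63.6  69.4]
112 180 x [ 2.5  3.7  6.9  9.8 11.3] y [-72.4 -65.5  -2.   61.6  69.8]
120 194 x [-3.4 -2.4  0.5  3.8  5.1] y [-73.7 -65.4   2.   62.8  69.4]
128 284 x [-28.5 -2
[... 1918 characters left out ...]
45477)
((14.083572387695312, -2.1556167602539062), (146.04502868652344, 80.20484924316406), 89.7320785522461)
-55 22 w [-11.2  -8.1   0.   10.6  12.8] z [5.5 8.9]
-45 57 w [-13.5  -9.4   0.1  10.2  24.9] z [ 7.9 12.1]
-35 68 w [-12.  -10.1  -2.1   9.   13.6] z [10.  15.7]
-25 72 w [-14.1 -10.9  -1.    9.4  12.9] z [12.1 15.9]
-15 73 w [-23.8 -11.4  -3.3   8.5  13.4] z [14.  18.4]
-5 68 w [-13.1 -10.4  -3.    7.5  11.9] z [15.7 21. ]
5 74 w [-12.5 -10.   -4.2   6.4  11.1] z [17.5 22.5]
15 71 w [-11.6  -9.5  -3.4   6.8  11.8] z [18.6 26.9]
25 76 w [-12.5 -10.1  -4.3   7.4  17.7] z [19.  25.4]
35 53 w [-12.5  -7.1  -2.4   3.5   8.1] z [15.  25.2]
45 43 w [-7.1 -6.3 -2.3  3.7  6.8] z [14.  18.4]
```

```bash
cat >> h.py <<'E'
from scipy.linalg import logm, expm
CO=np.array([.4854,.0418]); CY=99.1
TU=np.array([.536,-.215]); TY=74.0
def frame(yaw):
    a=np.radians(yaw); return np.array([np.cos(a),np.sin(a)])
def caseP(x,y,z):  # metres, case frame -> world
    e=frame(CY); f=np.array([-e[1],e[0]]); return np.r_[CO+x*e+y*f,z]
def rot(yaw,lean): # tool x along yaw, z down, leaning back
    e=np.r_[frame(yaw),0]; R0=np.c_[e,np.cross([0,0,-1],e),[0,0,-1]]
    return R0@Ro.from_euler("y",lean,degrees=True).as_matrix()
def plan(p,yaw,lean,along,N=None):
    s=ctrl.observe(); A=np.eye(4);A[:3,:3]=Ro.from_rotvec(s["tool_rot"]).as_matrix();A[:3,3]=s["ee_pos"]
    B=np.eye(4);B[:3,:3]=rot(yaw,lean);B[:3,3]=np.asarray(p)-along*B[:3,2]
    D=np.linalg.inv(A)@B; X=np.real(logm(D))
    if N is None:
        for N in range(1,40):
            E=expm(X/N)
            if abs(E[:3,3]).max()<.06 and np.linalg.norm(Ro.from_matrix(E[:3,:3]).as_rotvec())<.18: break
    E=expm(X/N); print("N",N,"row",np.round(E[:3,3],4),np.round(Ro.from_matrix(E[:3,:3]).as_rotvec(),4),"TCPgoal",np.round(B[:3,3],3),"now",np.round(s["ee_pos"],4),"t",s["clock"])
def report(along=.079):
    s=ctrl.observe();R=Ro.from_rotvec(s["tool_rot"]).as_matrix();p=s["ee_pos"]+along*R[:,2]
    e=frame(CY);f=np.array([-e[1],e[0]])
    print("point",np.round(p,4),"case",np.round([(p[:2]-CO)@e,(p[:2]-CO)@f,p[2]],4),"yaw",np.degrees(np.arctan2(R[1,0],R[0,0])).round(1),"lean",np.degrees(np.arccos(-R[2,2])).round(1),"F",np.round(s["ft_force"],2),"open",round(s["opening"],4),"grip",s["finger_force"],"q",np.round(s["joints"],2),"t",round(s["clock"],2))
E
python3 - <<'E'
from h import *
u=frame(TY); p=np.r_[TU-.008*u,.010]
plan(p+[0,0,.16],TY,35,.079)
E
```

```text
N 8 row [ 0.0548 -0.0049  0.0242] [ 0.0357  0.0706 -0.1132] TCPgoal [ 0.521 -0.266  0.235] now [ 0.2264 -0.6093  0.3027] t 1.15
```

Call:
servo_tool([
  {"dx": 0.055,"dy": -0.005,"dz": 0.024,"rx": 0.036,"ry": 0.071,"rz": -0.113},
  {"dx": 0.055,"dy": -0.005,"dz": 0.024,"rx": 0.036,"ry": 0.071,"rz": -0.113},
  {"dx": 0.055,"dy": -0.005,"dz": 0.024,"rx": 0.036,"ry": 0.071,"rz": -0.113},
  {"dx": 0.055,"dy": -0.005,"dz": 0.024,"rx": 0.036,"ry": 0.071,"rz": -0.113},
  {"dx": 0.055,"dy": -0.005,"dz": 0.024,"rx": 0.036,"ry": 0.071,"rz": -0.113},
  {"dx": 0.055,"dy": -0.005,"dz": 0.024,"rx": 0.036,"ry": 0.071,"rz": -0.113},
  {"dx": 0.055,"dy": -0.005,"dz": 0.024,"rx": 0.036,"ry": 0.071,"rz": -0.113},
  {"dx": 0.055,"dy": -0.005,"dz": 0.024,"rx": 0.036,"ry": 0.071,"rz": -0.113},
], claw=-1)

```text
clock: 2.15
ee_pos: [0.5225, -0.2635, 0.2375]
tool_rot: [-2.145, -1.62, -0.683]
ft_force: [0.4, -0.1, -0.8]
opening: 0.0929
finger_force: 0.0
```

```bash
python3 - <<'E'
from h import *
u=frame(TY); p=np.r_[TU-.008*u,.010]
report()
plan(p+[0,0,.06],TY,35,.079)
E
```

```text
point [ 0.535  -0.2196  0.173 ] case [-0.2659 -0.0076  0.173 ] yaw 74.1 lean 35.3 F [ 0.35 -0.15 -0.82] open 0.0929 grip 0.0 q [ 0.97  0.75 -0.57  1.61 -0.26  1.03  0.38] t 2.15
N 2 row [-0.0309 -0.0002  0.0411] [-0.0005 -0.0028  0.0009] TCPgoal [ 0.521 -0.266  0.135] now [ 0.5225 -0.2635  0.2375] t 2.15
```

Call:
servo_tool([
  {"dx": -0.031,"dz": 0.041,"ry": -0.003},
  {"dx": -0.031,"dz": 0.041,"ry": -0.003},
  {},
], claw=-0.2)

```text
$.rows[0]: bad value
```

```bash
python3 - <<'E'
from h import *
u=frame(TY); p=np.r_[TU-.008*u,.010]
report()
plan(p,TY,35,.079)
c=cam("top");d=cam("scene")
a=c["image"][140:260,330:490,::-1];b=d["image"][110:230,320:480,::-1]
cv2.imwrite("pics/pre.png",cv2.resize(np.vstack([a,b]),None,fx=2.4,fy=2.4,interpolation=cv2.INTER_CUBIC))
E
```

```text
point [ 0.535  -0.2196  0.173 ] case [-0.2659 -0.0076  0.173 ] yaw 74.1 lean 35.3 F [ 0.35 -0.15 -0.82] open 0.0929 grip 0.0 q [ 0.97  0.75 -0.57  1.61 -0.26  1.03  0.38] t 2.15
N 3 row [-0.0321 -0.0001  0.0438] [-0.0004 -0.0019  0.0006] TCPgoal [ 0.521 -0.266  0.075] now [ 0.5225 -0.2635  0.2375] t 2.15
```

View pics/pre.png

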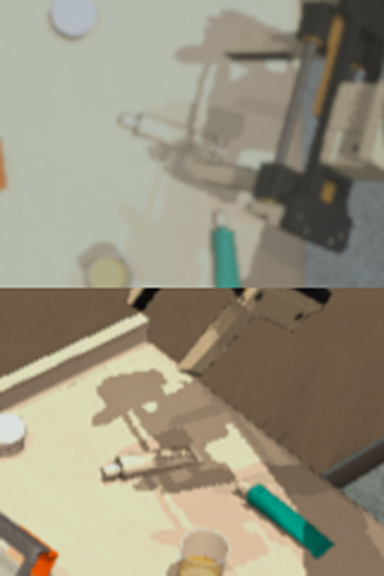

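The crop shows the open gripper squarely over the white tube, cap at (130,118) in the top half. The move was refused because every row needs all six fields.

Call:
servo_tool([
  {"dx": -0.032,"dy": 0,"dz": 0.044,"rx": 0,"ry": -0.002,"rz": 0},
  {"dx": -0.032,"dy": 0,"dz": 0.044,"rx": 0,"ry": -0.002,"rz": 0},
  {"dx": -0.016,"dy": 0,"dz": 0.022,"rx": 0,"ry": -0.002,"rz": 0},
  {"dx": 0,"dy": 0,"dz": 0,"rx": 0,"ry": 0,"rz": 0},
], claw=-0.2)

```text
clock: 2.75
ee_pos: [0.5196, -0.2675, 0.0993]
tool_rot: [-2.154, -1.616, -0.672]
ft_force: [1.1, 0.7, 0.6]
opening: 0.0581
finger_force: 0.0
```

```bash
python3 - <<'E'
from h import *
u=frame(TY); p=np.r_[TU-.008*u,.010]
report()
plan(p,TY,35,.079)
E
```

```text
point [ 0.5318 -0.224   0.0345] case [-0.2698 -0.0038  0.0345] yaw 73.6 lean 34.9 F [1.13 0.72 0.63] open 0.0581 grip 0.0 q [ 0.96  0.94 -0.53  1.68 -0.21  0.8   0.46] t 2.75
N 1 row [-0.0127  0.0014  0.0211] [-0.0034  0.0019 -0.0053] TCPgoal [ 0.521 -0.266  0.075] now [ 0.5196 -0.2675  0.0993] t 2.75
```

Call:
servo_tool([
  {"dx": -0.007,"dy": 0.001,"dz": 0.01,"rx": -0.003,"ry": 0.002,"rz": -0.005},
  {"dx": -0.005,"dy": 0,"dz": 0.009,"rx": 0,"ry": 0,"rz": 0},
  {"dx": 0,"dy": 0,"dz": 0,"rx": 0,"ry": 0,"rz": 0},
])

```text
clock: 3.12
ee_pos: [0.5221, -0.2661, 0.0789]
tool_rot: [-2.15, -1.625, -0.681]
ft_force: [0.5, 0.2, 0.5]
opening: 0.0557
finger_force: 0.0
```

```bash
python3 - <<'E'
from h import *
report(.079);report(.084)
E
```

```text
point [ 0.5347 -0.2226  0.0142] case [-0.2688 -0.0069  0.0142] yaw 74.2 lean 35.0 F [0.46 0.17 0.49] open 0.0557 grip 0.0 q [ 0.95  0.98 -0.53  1.68 -0.21  0.76  0.48] t 3.12
point [ 0.5355 -0.2198  0.0101] case [-0.2663 -0.0081  0.0101] yaw 74.2 lean 35.0 F [0.46 0.17 0.49] open 0.0557 grip 0.0 q [ 0.95  0.98 -0.53  1.68 -0.21  0.76  0.48] t 3.12
```

Call:
servo_tool([
  {"dx": -0.002,"dy": 0,"dz": 0.003,"rx": 0,"ry": 0,"rz": 0},
  {"dx": 0,"dy": 0,"dz": 0,"rx": 0,"ry": 0,"rz": 0},
])

```text
clock: 3.38
ee_pos: [0.5223, -0.2661, 0.0756]
tool_rot: [-2.151, -1.626, -0.682]
ft_force: [0.5, -0.3, 1.1]
opening: 0.0562
finger_force: 0.0
```

Call:
servo_tool([
  {"dx": 0,"dy": 0,"dz": 0,"rx": 0,"ry": 0,"rz": 0},
  {"dx": 0,"dy": 0,"dz": 0,"rx": 0,"ry": 0,"rz": 0},
  {"dx": 0,"dy": 0,"dz": 0,"rx": 0,"ry": 0,"rz": 0},
  {"dx": 0,"dy": 0,"dz": 0,"rx": 0,"ry": 0,"rz": 0},
  {"dx": 0,"dy": 0,"dz": 0,"rx": 0,"ry": 0,"rz": 0},
  {"dx": 0,"dy": 0,"dz": 0,"rx": 0,"ry": 0,"rz": 0},
], claw=1, force=18)

```text
clock: 4.12
ee_pos: [0.5224, -0.2661, 0.0756]
tool_rot: [-2.151, -1.625, -0.682]
ft_force: [0.4, 0.0, 0.6]
opening: 0.0241
finger_force: 18.0
```

```bash
python3 - <<'E'
from h import *
report(.079)
E
```

```text
point [ 0.5351 -0.2227  0.0109] case [-0.269  -0.0073  0.0109] yaw 74.3 lean 35.0 F [0.38 0.03 0.65] open 0.0241 grip 17.99039680394344 q [ 0.95  0.98 -0.53  1.68 -0.21  0.76  0.48] t 4.12
```

Call:
servo_tool([
  {"dx": -0.006,"dy": 0,"dz": -0.009,"rx": 0,"ry": 0,"rz": 0},
  {"dx": -0.004,"dy": 0,"dz": -0.0135,"rx": 0,"ry": 0,"rz": 0},
  {"dx": 0.012,"dy": 0,"dz": -0.016,"rx": 0,"ry": 0,"rz": 0},
  {"dx": 0,"dy": 0,"dz": 0,"rx": 0,"ry": 0,"rz": 0},
])

```text
clock: 4.62
ee_pos: [0.5178, -0.2859, 0.1108]
tool_rot: [-2.152, -1.629, -0.685]
ft_force: [-0.3, -0.5, -0.6]
opening: 0.0241
finger_force: 18.0
```

```bash
python3 - <<'E'
from h import *
report(.079)
plan(caseP(-.14,0,.056),CY,35,.079)
E
```

```text
point [ 0.5307 -0.2426  0.0461] case [-2.88e-01  2.00e-04  4.61e-02] yaw 74.4 lean 34.9 F [-0.32 -0.48 -0.56] open 0.0241 grip 17.98323479553801 q [ 0.98  0.94 -0.54  1.65 -0.21  0.84  0.48] t 4.62
N 3 row [ 0.0413 -0.0074  0.0248] [ 0.0857  0.001  -0.1177] TCPgoal [ 0.515 -0.141  0.121] now [ 0.5178 -0.2859  0.1108] t 4.625
```

Call:
servo_tool([
  {"dx": 0.012,"dy": 0,"dz": -0.011,"rx": 0,"ry": 0,"rz": 0},
  {"dx": 0.0185,"dy": -0.0035,"dz": 0.0145,"rx": 0.043,"ry": 0,"rz": -0.059},
  {"dx": 0.0185,"dy": -0.0035,"dz": 0.0145,"rx": 0.043,"ry": 0,"rz": -0.059},
  {"dx": 0.0185,"dy": -0.0035,"dz": 0.0145,"rx": 0.043,"ry": 0,"rz": -0.059},
  {"dx": 0.0185,"dy": -0.0035,"dz": 0.0145,"rx": 0.043,"ry": 0,"rz": -0.059},
  {"dx": 0.0185,"dy": -0.0035,"dz": 0.0145,"rx": 0.043,"ry": 0,"rz": -0.059},
  {"dx": 0.0185,"dy": -0.0035,"dz": 0.0145,"rx": 0.043,"ry": 0,"rz": -0.059},
  {"dx": 0,"dy": 0,"dz": 0,"rx": 0,"ry": 0,"rz": 0},
])

```text
clock: 5.62
ee_pos: [0.5098, -0.1383, 0.1168]
tool_rot: [-1.695, -1.999, -0.531]
ft_force: [0.8, 0.4, -0.7]
opening: 0.024
finger_force: 18.0
```

```bash
python3 - <<'E'
from h import *
report(.079)
plan(caseP(-.14,0,.056),CY,35,.079)
c=cam("top");d=cam("scene")
a=c["image"][150:270,250:430,::-1];b=d["image"][130:270,250:430,::-1]
cv2.imwrite("pics/carry.png",cv2.resize(np.vstack([a,b]),None,fx=2.2,fy=2.2,interpolation=cv2.INTER_CUBIC))
E
```

```text
point [ 0.502  -0.0935  0.0521] case [-0.1362  0.005   0.0521] yaw 99.3 lean 35.1 F [ 0.76  0.36 -0.67] open 0.024 grip 17.982566764840158 q [ 0.79  0.91 -0.6   1.76 -0.09  0.88  0.55] t 5.62
N 1 row [-0.0008  0.0044 -0.0054] [-0.0077 -0.0017  0.0031] TCPgoal [ 0.515 -0.141  0.121] now [ 0.5098 -0.1383  0.1168] t 5.625
```

View pics/carry.png

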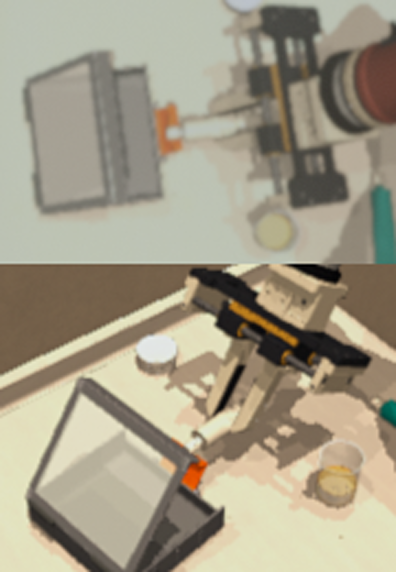

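The tube is held level and in line with the case, its cap over the orange latch at (172,132) in the top half. Now I'll measure the cap end and plan the entry.

```bash
python3 - <<'E'
from h import *
np.set_printoptions(precision=1,suppress=True,linewidth=200)
e=frame(CY);f=np.array([-e[1],e[0]])
for n in("top","scene"):
    c=cam(n);K=c["camera_matrix"];d=c["range_z"];v,u=np.mgrid[0:400,0:640]
    P=np.stack([(u-K[0,2])/K[0,0]*d,(v-K[1,2])/K[1,1]*d,d],-1);W=((P-c["t"])@c["R"])[d>0]
    L=np.c_[(W[:,:2]-CO)@e,(W[:,:2]-CO)@f,W[:,2]]*1000
    q=L[(L[:,0]>-135)&(L[:,0]<-50)&(abs(L[:,1])<20)&(L[:,2]>44)&(L[:,2]<90)]
    for x in range(-135,-50,10):
        r=q[(q[:,0]>=x)&(q[:,0]<x+10)]
        if len(r)>1: print(n,x,len(r),r.min(0),r.max(0),np.median(r,0))
plan(caseP(-.09,0,.056),CY,35,.079)
E
```

```text
top -135 58 [-134.8  -19.3   49.9] [-125.    19.8   61.4] [-131.     4.6   57.6]
top -125 42 [-125.    -5.3   51.1] [-115.4   17.5   62.8] [-120.     6.9   59.1]
top -115 44 [-114.7   -5.3   52.3] [-105.2   16.8   64.7] [-109.8    6.    60.7]
top -105 35 [-104.8   -4.3   48.6] [-96.1  17.2  66. ] [-100.6    8.9   60.5]
top -95 24 [-94.8  -0.4  51.6] [-85.3  11.8  60.5] [-89.9   5.3  56.8]
top -85 16 [-85.  -16.   44.4] [-80.2  14.   59.5] [-82.6   6.2  56.5]
scene -135 59 [-134.8  -19.6   46.3] [-125.    19.7   62.1] [-131.1    1.1   56.4]
scene -125 34 [-124.9   -1.9   46.2] [-115.3   18.9   62. ] [-120.6   12.2   56.7]
scene -115 37 [-115.    -2.1   47.9] [-105.7   18.    63.5] [-110.6   11.4   58.7]
scene -105 64 [-104.7   -5.6   46. ] [-95.2  17.7  64.5] [-97.7   9.8  56.5]
scene -95 20 [-94.9   2.7  48.4] [-85.1  17.8  57.3] [-88.3   9.2  55.6]
scene -85 23 [-84.5  -0.5  46.3] [-76.5  12.6  58.1] [-79.7   7.5  54.1]
N 1 row [0. 0. 0.] [-0.  0. -0.] TCPgoal [ 0.5 -0.1  0.1] now [ 0.5 -0.1  0.1] t 5.825
```

```bash
python3 - <<'E'
from h import *
plan(caseP(-.07,0,.058),CY,35,.079,4)
plan(caseP(-.03,0,.050),CY,35,.079,6)
E
```

```text
N 4 row [0.0155 0.0012 0.0088] [-0.0008  0.0005 -0.0009] TCPgoal [ 0.504 -0.072  0.123] now [ 0.5101 -0.1428  0.1161] t 5.825
N 6 row [0.015  0.0008 0.0108] [-0.0005  0.0003 -0.0006] TCPgoal [ 0.497 -0.033  0.115] now [ 0.5101 -0.1428  0.1161] t 5.825
```

Call:
servo_tool([
  {"dx": 0.0155,"dy": 0.0012,"dz": 0.0088,"rx": 0,"ry": 0,"rz": 0},
  {"dx": 0.0155,"dy": 0.0012,"dz": 0.0088,"rx": 0,"ry": 0,"rz": 0},
  {"dx": 0.0155,"dy": 0.0012,"dz": 0.0088,"rx": 0,"ry": 0,"rz": 0},
  {"dx": 0.0155,"dy": 0.0012,"dz": 0.0088,"rx": 0,"ry": 0,"rz": 0},
  {"dx": 0.0094,"dy": 0,"dz": 0.0098,"rx": 0,"ry": 0,"rz": 0},
  {"dx": 0.0094,"dy": 0,"dz": 0.0098,"rx": 0,"ry": 0,"rz": 0},
  {"dx": 0.0094,"dy": 0,"dz": 0.0098,"rx": 0,"ry": 0,"rz": 0},
  {"dx": 0,"dy": 0,"dz": 0,"rx": 0,"ry": 0,"rz": 0},
])

```text
clock: 6.82
ee_pos: [0.4965, -0.0296, 0.1151]
tool_rot: [-1.699, -1.997, -0.531]
ft_force: [0.5, 0.4, -0.7]
opening: 0.0241
finger_force: 18.0
```

```bash
python3 - <<'E'
from h import *
report(.079)
plan(caseP(-.008,0,.037),CY,35,.079,4)
E
```

```text
point [0.4888 0.0151 0.0504] case [-0.0269  0.0009  0.0504] yaw 99.1 lean 35.1 F [ 0.53  0.42 -0.71] open 0.0241 grip 17.98299429079634 q [ 0.66  0.88 -0.64  1.91 -0.16  0.68  0.45] t 6.83
N 4 row [0.002  0.0001 0.0055] [-0.0016 -0.0002 -0.    ] TCPgoal [ 0.494 -0.011  0.102] now [ 0.4965 -0.0296  0.1151] t 6.825
```

Call:
servo_tool([
  {"dx": 0.002,"dy": 0,"dz": 0.0055,"rx": 0,"ry": 0,"rz": 0},
  {"dx": 0.002,"dy": 0,"dz": 0.0055,"rx": 0,"ry": 0,"rz": 0},
  {"dx": 0.002,"dy": 0,"dz": 0.0055,"rx": 0,"ry": 0,"rz": 0},
  {"dx": 0.002,"dy": 0,"dz": 0.0055,"rx": 0,"ry": 0,"rz": 0},
  {"dx": 0,"dy": 0,"dz": 0,"rx": 0,"ry": 0,"rz": 0},
  {"dx": 0,"dy": 0,"dz": 0,"rx": 0,"ry": 0,"rz": 0},
])

```text
clock: 7.58
ee_pos: [0.4941, -0.0121, 0.1018]
tool_rot: [-1.702, -1.997, -0.532]
ft_force: [-0.5, 0.4, 0.2]
opening: 0.024
finger_force: 18.0
```

```bash
python3 - <<'E'
from h import *
report(.079)
plan(caseP(-.007,0,.0145),CY,35,.079,4)
E
```

```text
point [0.4866 0.0325 0.037 ] case [-0.0093  0.0003  0.037 ] yaw 99.0 lean 35.0 F [-0.49  0.38  0.2 ] open 0.024 grip 17.982905747776385 q [ 0.63  0.89 -0.64  1.94 -0.16  0.63  0.44] t 7.58
N 4 row [-0.0028  0.      0.0049] [-0.0011  0.0001 -0.0004] TCPgoal [ 0.494 -0.01   0.079] now [ 0.4941 -0.0121  0.1018] t 7.575
```

No contact so far. Lowering.

Call:
servo_tool([
  {"dx": -0.0025,"dy": 0,"dz": 0.005,"rx": 0,"ry": 0,"rz": 0},
  {"dx": -0.0028,"dy": 0,"dz": 0.0049,"rx": 0,"ry": 0,"rz": 0},
  {"dx": -0.0028,"dy": 0,"dz": 0.0049,"rx": 0,"ry": 0,"rz": 0},
  {"dx": -0.0024,"dy": 0,"dz": 0.0043,"rx": 0,"ry": 0,"rz": 0},
  {"dx": 0,"dy": 0,"dz": 0,"rx": 0,"ry": 0,"rz": 0},
  {"dx": 0,"dy": 0,"dz": 0,"rx": 0,"ry": 0,"rz": 0},
])

```text
clock: 8.32
ee_pos: [0.4936, -0.0097, 0.0802]
tool_rot: [-1.702, -1.997, -0.532]
ft_force: [0.1, -0.4, -0.4]
opening: 0.0242
finger_force: 18.0
```

```bash
python3 - <<'E'
from h import *
report(.079)
plan(caseP(-.007,0,.0145),CY,35,.079,1)
E
```

```text
point [0.486  0.035  0.0154] case [-0.0068  0.0004  0.0154] yaw 99.0 lean 35.0 F [ 0.13 -0.37 -0.35] open 0.0242 grip 17.98303881081665 q [ 0.62  0.93 -0.63  1.95 -0.15  0.59  0.45] t 8.32
N 1 row [-0.0007  0.0001  0.0006] [-0.0043  0.0002 -0.0013] TCPgoal [ 0.494 -0.01   0.079] now [ 0.4936 -0.0097  0.0802] t 8.325
```

Within about 1 mm of the floor. I'll go slightly lower, then open partway, since the inside is 138 mm wide.

Call:
servo_tool([
  {"dx": -0.0008,"dy": 0,"dz": 0.0012,"rx": 0,"ry": 0,"rz": 0},
  {"dx": 0,"dy": 0,"dz": 0,"rx": 0,"ry": 0,"rz": 0},
  {"dx": 0,"dy": 0,"dz": 0,"rx": 0,"ry": 0,"rz": 0},
])

```text
clock: 8.7
ee_pos: [0.4936, -0.0097, 0.0787]
tool_rot: [-1.702, -1.997, -0.532]
ft_force: [0.1, -0.4, 0.8]
opening: 0.0241
finger_force: 18.0
```

Call:
servo_tool([
  {"dx": 0,"dy": 0,"dz": 0,"rx": 0,"ry": 0,"rz": 0},
  {"dx": 0,"dy": 0,"dz": 0,"rx": 0,"ry": 0,"rz": 0},
  {"dx": 0,"dy": 0,"dz": 0,"rx": 0,"ry": 0,"rz": 0},
  {"dx": 0,"dy": 0,"dz": 0,"rx": 0,"ry": 0,"rz": 0},
  {"dx": 0,"dy": 0,"dz": 0,"rx": 0,"ry": 0,"rz": 0},
], claw=-0.1)

```text
clock: 9.32
ee_pos: [0.4935, -0.0097, 0.0786]
tool_rot: [-1.702, -1.997, -0.532]
ft_force: [0.5, 0.7, 0.4]
opening: 0.0509
finger_force: 0.0
```

```bash
python3 - <<'E'
from h import *
report(.079)
E
```

```text
point [0.486  0.035  0.0139] case [-0.0068  0.0005  0.0139] yaw 99.0 lean 35.0 F [0.47 0.71 0.4 ] open 0.0509 grip 0.0 q [ 0.62  0.94 -0.63  1.95 -0.15  0.58  0.45] t 9.32
```

Call:
servo_tool([
  {"dx": 0,"dy": 0,"dz": -0.01,"rx": 0,"ry": 0,"rz": 0},
  {"dx": 0,"dy": 0,"dz": -0.025,"rx": 0,"ry": 0,"rz": 0},
  {"dx": 0,"dy": 0,"dz": -0.035,"rx": 0,"ry": 0,"rz": 0},
  {"dx": -0.02,"dy": 0,"dz": -0.035,"rx": 0,"ry": 0,"rz": 0},
  {"dx": -0.03,"dy": 0,"dz": -0.04,"rx": 0,"ry": 0,"rz": 0},
  {"dx": 0,"dy": 0,"dz": -0.04,"rx": 0,"ry": 0,"rz": 0},
  {"dx": 0,"dy": 0,"dz": 0,"rx": 0,"ry": 0,"rz": 0},
])

```text
clock: 10.2
ee_pos: [0.5189, -0.1575, 0.2037]
tool_rot: [-1.71, -1.999, -0.535]
ft_force: [0.3, 0.7, -0.6]
opening: 0.051
finger_force: 0.0
```

```bash
python3 - <<'E'
from h import *
report(.084)
c=cam("top");d=cam("scene")
for n,k in(("top",c),("scene",d)):
    for r in tip_of("tube_mid",n)[:3]:
        w=onplane(k,*r["point"],.015);e=frame(CY);f=np.array([-e[1],e[0]]);print(n,round(r["conf"],2),np.round(r["point"]),"case",(w[:2]-CO)@e,(w[:2]-CO)@f)
    for r in tip_of("lid_front",n)[:1]:
        print("lid_front",r["conf"],world(k,*r["point"]))
plan(caseP(-.012,0,.19),CY,20,.084)
a=c["image"][150:270,250:430,::-1];b=d["image"][150:290,250:430,::-1]
cv2.imwrite("pics/placed.png",cv2.resize(np.vstack([a,b]),None,fx=2.2,fy=2.2,interpolation=cv2.INTER_CUBIC))
E
```

```text
point [ 0.5114 -0.1103  0.1347] case [-0.1543 -0.0017  0.1347] yaw 98.9 lean 34.7 F [ 0.31  0.65 -0.56] open 0.051 grip 0.0 q [ 0.82  0.8  -0.63  1.67 -0.12  1.06  0.52] t 10.2
top 0.94 [427. 248.] case -0.3042251671933184 0.12281024997419183
top 0.62 [290. 214.] case 0.0071995971800674794 0.0001887919771097851
lid_front 0.73 [0.49056713 0.02576649 0.14248985]
scene 0.7 [435. 200.] case -0.2964646952488883 0.12050894194686561
lid_front 0.9 [0.48643444 0.03102538 0.13846663]
N 3 row [ 0.0568 -0.      0.0066] [-0.0024 -0.0877  0.0001] TCPgoal [0.492 0.002 0.269] now [ 0.5168 -0.1535  0.2009] t 10.5
```

View pics/placed.png

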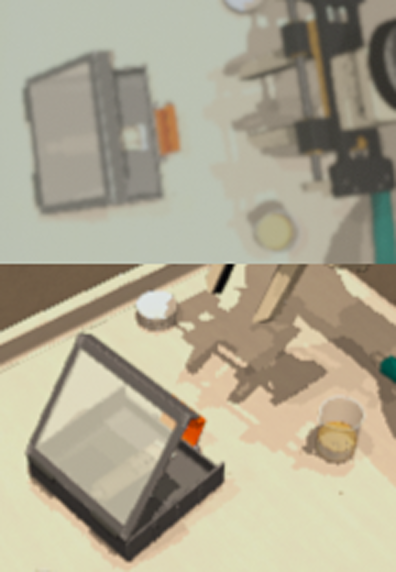

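The tube lies in the case: its tail shows at (133,137) in the top half and its body shows through the lid at (125,470). Lid still open, latch out. Next: close the fingers and go above the lid's front edge with a 20° lean.

Call:
servo_tool([
  {"dx": 0.03,"dy": 0,"dz": -0.02,"rx": 0,"ry": 0,"rz": 0},
  {"dx": 0.035,"dy": 0,"dz": 0.01,"rx": 0,"ry": -0.0877,"rz": 0},
  {"dx": 0.052,"dy": 0,"dz": 0.015,"rx": 0,"ry": -0.0877,"rz": 0},
  {"dx": 0.052,"dy": 0,"dz": 0.015,"rx": 0,"ry": -0.0877,"rz": 0},
  {"dx": 0,"dy": 0,"dz": 0,"rx": 0,"ry": 0,"rz": 0},
  {"dx": 0,"dy": 0,"dz": 0,"rx": 0,"ry": 0,"rz": 0},
], claw=1)

```text
clock: 11.25
ee_pos: [0.4929, -0.0031, 0.2679]
tool_rot: [-1.851, -2.175, -0.319]
ft_force: [0.1, -0.7, -0.3]
opening: 0.0007
finger_force: 0.0
```

```bash
python3 - <<'E'
from h import *
report(.084)
plan(caseP(-.010,0,.155),CY,20,.084,1)
E
```

```text
point [0.4879 0.0251 0.1889] case [-1.690e-02  1.000e-04  1.889e-01] yaw 99.1 lean 19.9 F [ 0.13 -0.74 -0.31] open 0.0007 grip 0.0 q [ 0.52  0.52 -0.59  1.87 -0.08  0.89  0.19] t 11.25
N 1 row [-0.0052 -0.0002  0.0342] [-0.006   0.002   0.0006] TCPgoal [0.492 0.004 0.234] now [ 0.4929 -0.0031  0.2679] t 11.25
```

Call:
servo_tool([
  {"dx": -0.005,"dy": 0,"dz": 0.034,"rx": 0,"ry": 0,"rz": 0},
  {"dx": -0.0043,"dy": 0,"dz": 0.0062,"rx": 0,"ry": 0,"rz": 0},
  {"dx": -0.0043,"dy": 0,"dz": 0.0062,"rx": 0,"ry": 0,"rz": 0},
  {"dx": -0.0088,"dy": 0,"dz": 0.0037,"rx": 0,"ry": 0,"rz": 0},
  {"dx": -0.0088,"dy": 0,"dz": 0.0037,"rx": 0,"ry": 0,"rz": 0},
  {"dx": -0.0082,"dy": 0,"dz": 0.005,"rx": 0,"ry": 0,"rz": 0},
  {"dx": -0.0082,"dy": 0,"dz": 0.005,"rx": 0,"ry": 0,"rz": 0},
])

```text
clock: 12.12
ee_pos: [0.4967, -0.0293, 0.1919]
tool_rot: [-1.858, -2.173, -0.317]
ft_force: [-0.8, -4.7, 3.2]
opening: 0.0006
finger_force: 2.1
```

```bash
python3 - <<'E'
from h import *
report(.084)
E
```

```text
point [ 0.4919 -0.0014  0.1129] case [-0.0437  0.0005  0.1129] yaw 98.9 lean 19.7 F [-0.79 -4.65  3.24] open 0.0006 grip 2.0831316147814505 q [ 0.53  0.64 -0.55  1.92 -0.02  0.73  0.23] t 12.12
```

The force points back along the lid, so the tip may be on the edge. Checking the lid angle.

```bash
cat >> h.py <<'E'
def lid():
    e=frame(CY);f=np.array([-e[1],e[0]])
    for n in("top","scene"):
        c=cam(n);K=c["camera_matrix"];d=c["range_z"];v,u=np.mgrid[0:400,0:640]
        P=np.stack([(u-K[0,2])/K[0,0]*d,(v-K[1,2])/K[1,1]*d,d],-1);W=((P-c["t"])@c["R"])[d>0]
        L=np.c_[(W[:,:2]-CO)@e,(W[:,:2]-CO)@f,W[:,2]]*1000
        q=L[(L[:,0]>-60)&(L[:,0]<55)&(abs(L[:,1])>30)&(abs(L[:,1])<68)&(L[:,2]>30)&(L[:,2]<170)]
        th=np.arctan2(q[:,2]-38,65-q[:,0]);print(n,"lid angle",np.percentile(th,[25,50,75]).round(3),len(q))
        q=L[(L[:,0]<-72)&(L[:,0]>-115)&(abs(L[:,1])<23)&(L[:,2]>15)&(L[:,2]<44)]
        if len(q): print("  latch pts",len(q),"angle",np.median(np.arctan2(-70.5-q[:,0],q[:,2]-10)).round(2),"xmin",np.percentile(q[:,0],3).round(1),"zmax",np.percentile(q[:,2],97).round(1))
E
python3 - <<'E'
from h import *
lid()
c=cam("scene");save(c,"lid1.png",(230,120,200,150),2.5)
E
```

```text
top lid angle [0.582 0.594 0.604] 1507
scene lid angle [0.575 0.588 0.601] 1904
```

View pics/lid1.png

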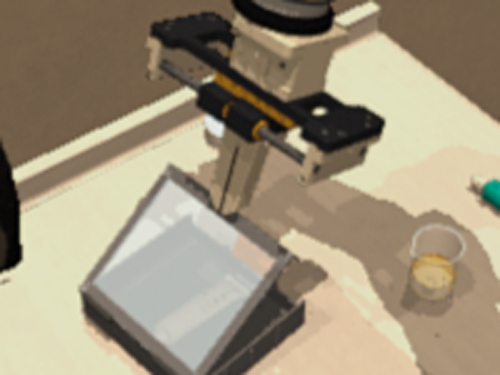

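The lid is half way down (0.59 rad) with the tip on its edge at (232,208). I'll reseat 17 mm further in and continue the arc.

Call:
servo_tool([
  {"dx": 0,"dy": 0,"dz": -0.015,"rx": 0,"ry": 0,"rz": 0},
  {"dx": 0.021,"dy": 0,"dz": 0.01,"rx": 0,"ry": 0,"rz": 0},
  {"dx": 0,"dy": 0,"dz": 0.005,"rx": 0,"ry": 0,"rz": 0},
  {"dx": -0.011,"dy": 0,"dz": 0.011,"rx": 0,"ry": 0,"rz": 0},
  {"dx": -0.006,"dy": 0,"dz": 0.005,"rx": 0,"ry": 0,"rz": 0},
  {"dx": -0.006,"dy": 0,"dz": 0.005,"rx": 0,"ry": 0,"rz": 0},
  {"dx": -0.006,"dy": 0,"dz": 0.0065,"rx": 0,"ry": 0,"rz": 0},
  {"dx": -0.006,"dy": 0,"dz": 0.0065,"rx": 0,"ry": 0,"rz": 0},
])

```text
clock: 13.28
ee_pos: [0.4967, -0.0279, 0.1548]
tool_rot: [-1.853, -2.174, -0.32]
ft_force: [0.3, 0.7, 0.4]
opening: 0.0005
finger_force: 0.3
```

```bash
python3 - <<'E'
from h import *
report(.084);lid()
E
```

```text
point [4.917e-01 3.000e-04 7.580e-02] case [-0.042   0.0003  0.0758] yaw 99.1 lean 19.9 F [0.34 0.71 0.35] open 0.0005 grip 0.2655493664133246 q [ 0.51  0.7  -0.54  1.95 -0.    0.65  0.23] t 13.28
top lid angle [0.281 0.295 0.311] 1492
scene lid angle [0.263 0.278 0.292] 1825
  latch pts 14 angle 0.49 xmin -87.3 zmax 39.2
```

Call:
servo_tool([
  {"dx": -0.0052,"dy": 0,"dz": 0.0072,"rx": 0,"ry": 0,"rz": 0},
  {"dx": -0.0052,"dy": 0,"dz": 0.0072,"rx": 0,"ry": 0,"rz": 0},
  {"dx": -0.004,"dy": 0,"dz": 0.0079,"rx": 0,"ry": 0,"rz": 0},
  {"dx": -0.003,"dy": 0,"dz": 0.0079,"rx": 0,"ry": 0,"rz": 0},
  {"dx": 0,"dy": 0,"dz": 0,"rx": 0,"ry": 0,"rz": 0},
])

```text
clock: 14.0
ee_pos: [0.4976, -0.0337, 0.1206]
tool_rot: [-1.853, -2.174, -0.32]
ft_force: [0.0, -0.7, -0.6]
opening: 0.0003
finger_force: 0.0
```

```bash
python3 - <<'E'
from h import *
report(.084);lid()
E
```

```text
point [ 0.4927 -0.0055  0.0416] case [-0.0479  0.0003  0.0416] yaw 99.1 lean 19.9 F [ 0.02 -0.71 -0.56] open 0.0003 grip 0.0006219787328376469 q [ 0.5   0.76 -0.51  1.96  0.02  0.58  0.24] t 14.0
top lid angle [-0.007  0.01   0.037] 1651
scene lid angle [-0.025 -0.008  0.009] 1700
  latch pts 73 angle 0.42 xmin -85.6 zmax 42.3
```

Call:
servo_tool([
  {"dx": -0.0005,"dy": 0,"dz": 0.0015,"rx": 0,"ry": 0,"rz": 0},
  {"dx": -0.0005,"dy": 0,"dz": 0.0015,"rx": 0,"ry": 0,"rz": 0},
  {"dx": 0,"dy": 0,"dz": 0,"rx": 0,"ry": 0,"rz": 0},
  {"dx": 0,"dy": 0,"dz": 0,"rx": 0,"ry": 0,"rz": 0},
])

```text
clock: 14.6
ee_pos: [0.4975, -0.0334, 0.1195]
tool_rot: [-1.852, -2.175, -0.32]
ft_force: [-2.7, -1.5, 12.8]
opening: 0.0005
finger_force: 6.2
```

```bash
python3 - <<'E'
from h import *
report(.084);lid()
E
```

```text
point [ 0.4926 -0.0052  0.0405] case [-0.0475  0.0004  0.0405] yaw 99.1 lean 19.9 F [-2.66 -1.49 12.8 ] open 0.0005 grip 6.169273304985836 q [ 0.5   0.76 -0.51  1.96  0.02  0.58  0.24] t 14.6
top lid angle [-0.007  0.011  0.035] 1643
scene lid angle [-0.025 -0.009  0.008] 1701
  latch pts 75 angle 0.42 xmin -85.4 zmax 42.5
```

Lid shut: 12.8 N on the tip, lid angle about 0, latch still out. Moving round to the latch's front.

Call:
servo_tool([
  {"dx": 0.0068,"dy": 0,"dz": -0.0188,"rx": 0,"ry": 0,"rz": 0},
  {"dx": -0.02,"dy": 0,"dz": -0.0215,"rx": 0,"ry": 0,"rz": 0},
  {"dx": -0.02,"dy": 0,"dz": -0.0215,"rx": 0,"ry": 0,"rz": 0},
  {"dx": -0.02,"dy": 0,"dz": -0.0215,"rx": 0,"ry": 0,"rz": 0},
  {"dx": -0.0076,"dy": 0,"dz": 0.021,"rx": 0,"ry": 0,"rz": 0},
  {"dx": -0.0076,"dy": 0,"dz": 0.021,"rx": 0,"ry": 0,"rz": 0},
  {"dx": -0.0076,"dy": 0,"dz": 0.021,"rx": 0,"ry": 0,"rz": 0},
  {"dx": 0,"dy": 0,"dz": 0,"rx": 0,"ry": 0,"rz": 0},
])

```text
clock: 15.7
ee_pos: [0.5088, -0.1107, 0.1098]
tool_rot: [-1.851, -2.172, -0.318]
ft_force: [-0.1, -0.8, -0.3]
opening: 0.0
finger_force: 0.0
```

```bash
python3 - <<'E'
from h import *
report(.084);lid()
plan(caseP(-.084,0,.032),CY,20,.084,6)
E
```

```text
point [ 0.5036 -0.0825  0.0309] case [-0.1256  0.0017  0.0309] yaw 99.0 lean 20.0 F [-0.14 -0.76 -0.3 ] open 0.0 grip 0.0 q [ 0.62  0.81 -0.5   1.87  0.06  0.67  0.34] t 15.7
top lid angle [-0.008  0.006  0.025] 1630
  latch pts 139 angle 0.46 xmin -89.0 zmax 43.1
scene lid angle [-0.026 -0.01   0.003] 1545
  latch pts 149 angle 0.39 xmin -86.8 zmax 42.7
N 6 row [ 0.0065 -0.      0.0025] [-0.0007  0.0002  0.    ] TCPgoal [ 0.503 -0.07   0.111] now [ 0.5101 -0.1106  0.1115] t 15.8
```

Call:
servo_tool([
  {"dx": 0.0065,"dy": 0,"dz": 0.0025,"rx": 0,"ry": 0,"rz": 0},
  {"dx": 0.0065,"dy": 0,"dz": 0.0025,"rx": 0,"ry": 0,"rz": 0},
  {"dx": 0.0065,"dy": 0,"dz": 0.0025,"rx": 0,"ry": 0,"rz": 0},
  {"dx": 0.0065,"dy": 0,"dz": 0.0025,"rx": 0,"ry": 0,"rz": 0},
  {"dx": 0.0065,"dy": 0,"dz": 0.0025,"rx": 0,"ry": 0,"rz": 0},
  {"dx": 0.0065,"dy": 0,"dz": 0.0025,"rx": 0,"ry": 0,"rz": 0},
  {"dx": 0,"dy": 0,"dz": 0,"rx": 0,"ry": 0,"rz": 0},
])

```text
clock: 16.68
ee_pos: [0.5032, -0.0687, 0.1104]
tool_rot: [-1.851, -2.175, -0.321]
ft_force: [0.6, -0.4, -0.6]
opening: 0.0006
finger_force: 0.0
```

```bash
python3 - <<'E'
from h import *
report(.084);lid()
E
```

```text
point [ 0.4983 -0.0405  0.0314] case [-0.0833  0.0003  0.0314] yaw 99.2 lean 19.9 F [ 0.61 -0.39 -0.64] open 0.0006 grip 0.0 q [ 0.56  0.79 -0.51  1.93  0.04  0.61  0.29] t 16.68
top lid angle [-0.009  0.008  0.024] 1629
  latch pts 31 angle 0.12 xmin -77.5 zmax 43.7
scene lid angle [-0.027 -0.012  0.002] 1554
  latch pts 35 angle 0.17 xmin -92.3 zmax 43.5
```

Latch nearly closed; pushing on until it resists.

Call:
servo_tool([
  {"dx": 0.003,"dy": 0,"dz": 0.001,"rx": 0,"ry": 0,"rz": 0},
  {"dx": 0.003,"dy": 0,"dz": 0.001,"rx": 0,"ry": 0,"rz": 0},
  {"dx": 0.001,"dy": 0,"dz": 0,"rx": 0,"ry": 0,"rz": 0},
  {"dx": 0,"dy": 0,"dz": 0,"rx": 0,"ry": 0,"rz": 0},
  {"dx": 0,"dy": 0,"dz": 0,"rx": 0,"ry": 0,"rz": 0},
])

```text
clock: 17.4
ee_pos: [0.5025, -0.066, 0.1104]
tool_rot: [-1.859, -2.175, -0.317]
ft_force: [-0.3, -6.5, 2.0]
opening: 0.0005
finger_force: 3.4
```

```bash
python3 - <<'E'
from h import *
report(.084);lid()
E
```

```text
point [ 0.4978 -0.0382  0.0313] case [-0.0809  0.0004  0.0313] yaw 98.9 lean 19.6 F [-0.31 -6.52  2.02] open 0.0005 grip 3.396687473868951 q [ 0.55  0.79 -0.5   1.93  0.04  0.6   0.28] t 17.4
top lid angle [-0.007  0.008  0.024] 1631
  latch pts 20 angle 0.12 xmin -76.5 zmax 43.8
scene lid angle [-0.027 -0.011  0.003] 1548
  latch pts 24 angle 0.12 xmin -89.7 zmax 43.8
```

Call:
servo_tool([
  {"dx": 0.003,"dy": 0,"dz": 0.001,"rx": 0,"ry": 0,"rz": 0},
  {"dx": 0,"dy": 0,"dz": 0,"rx": 0,"ry": 0,"rz": 0},
  {"dx": 0,"dy": 0,"dz": 0,"rx": 0,"ry": 0,"rz": 0},
])

```text
clock: 17.88
ee_pos: [0.5024, -0.0654, 0.1104]
tool_rot: [-1.864, -2.176, -0.314]
ft_force: [-0.7, -11.8, 4.2]
opening: 0.0005
finger_force: 5.7
```

Call:
servo_tool([
  {"dx": -0.012,"dy": 0,"dz": -0.004,"rx": 0,"ry": 0,"rz": 0},
  {"dx": -0.03,"dy": 0,"dz": -0.015,"rx": 0,"ry": 0,"rz": 0},
  {"dx": -0.03,"dy": 0,"dz": -0.04,"rx": 0,"ry": 0,"rz": 0},
  {"dx": -0.02,"dy": 0,"dz": -0.04,"rx": 0,"ry": 0,"rz": 0},
  {"dx": 0,"dy": 0,"dz": -0.04,"rx": 0,"ry": 0,"rz": 0},
  {"dx": 0,"dy": 0,"dz": 0,"rx": 0,"ry": 0,"rz": 0},
  {"dx": 0,"dy": 0,"dz": 0,"rx": 0,"ry": 0,"rz": 0},
])

```text
clock: 18.75
ee_pos: [0.5228, -0.1903, 0.2095]
tool_rot: [-1.85, -2.174, -0.32]
ft_force: [-0.8, -0.3, 0.7]
opening: 0.0006
finger_force: 0.0
```

```bash
python3 - <<'E'
from h import *
report(.084);lid()
c=cam("top");d=cam("scene")
a=c["image"][150:270,250:430,::-1];b=d["image"][150:290,250:430,::-1]
cv2.imwrite("pics/end.png",cv2.resize(np.vstack([a,b]),None,fx=2.2,fy=2.2,interpolation=cv2.INTER_CUBIC))
E
```

```text
point [ 0.5177 -0.162   0.1306] case [-0.2064  0.0003  0.1306] yaw 99.1 lean 20.0 F [-0.8  -0.27  0.66] open 0.0006 grip 0.0 q [ 0.75  0.71 -0.54  1.68  0.04  0.99  0.43] t 18.75
top lid angle [-0.007  0.008  0.025] 1627
  latch pts 11 angle 0.08 xmin -73.7 zmax 43.4
scene lid angle [-0.027 -0.01   0.003] 1544
```

View pics/end.png

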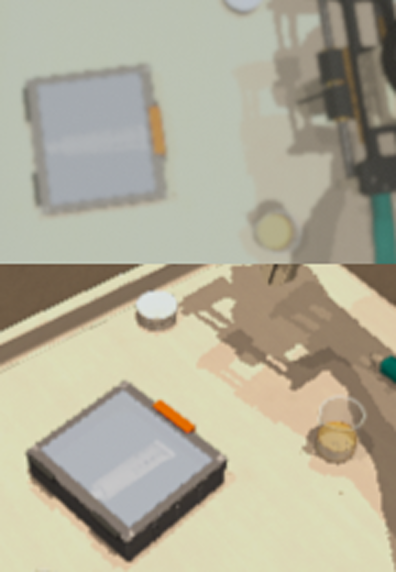

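The lid is shut and the latch is upright against it, at (157,130) in the top half and (173,416) in the scene half. The tube shows flat inside and the hand is clear, so I'll hand in.

```bash
python3 -c "
from h import *
print(ctrl.sign_off())"
```

```text
the job is handed in; nothing more can be done
None
```

The job is handed in: the white tube lies flat in the case, the lid is shut and the latch is closed against it, all confirmed in the last pictures; I steered clear of the other objects but did not re-measure their positions at the end.

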